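# Clamp a lever blank in the angle drilling fixture

## Robot

A 6-joint arm with a two-finger parallel gripper is mounted at the origin on the work surface. World frame = base frame: x ahead of the robot, y to its left, z up, the work surface at z = 0. Lengths are in m, angles in rad, forces in N, time in s.
With the tool pointing down it reaches from about 0.25 to 0.775 m from the base axis. Payload 4 kg.
Tool frame: the origin (TCP) lies at the very end of the fingers, on their centre line; the grasp point (between the pads) lies 19 mm behind it (robot.hold_point_z is the distance from the TCP to the grasp point, in m); z points along the fingers, y is the line along which they close (so a half turn about z gives the same grasp; the last joint's range is limited). The gripper opens to 94 mm and grips with 3 to 60 N. Pads are 16 mm wide; open, the fingers measure 119 mm over their backs; the gripper's body (75 mm by 177 mm) begins 78 mm behind the grasp point.
Start: joints at [1.085, 0.087, 1.371, -0, 1.684, -0.103], TCP at [0.205, 0.51, 0.206] pointing down, gripper open.
Joint ranges: [-3.1, 3.1], [-0.76, 2.03], [0.27, 2.55], [-1.08, 4.22], [0.17, 2.65], [-2.57, 2.57]. Speed limits (rad/s): [2.79, 2.79, 3.14, 3.14, 3.14, 3.14].

## Interface

Orientations are given as [roll, pitch, yaw] about the fixed x, y, z axes, in that order (R = Rz(yaw) Ry(pitch) Rx(roll)).
In Python, from bench import robot gives the robot as it stands.
- The arm moves only by the tool carry_out, never from a script. Its argument "steps" is a list of rows, each a list of 3 entries, a list of its own where there are three numbers: the shift along the tool's x, y, z in m, then the turn about the tool's z in units of 10 degrees (1.0 is 10 degrees), then the closure, from -1 (fully open) to 1 (shut). In form: [[[tx, ty, tz], roll, jaw], ...]. A call has 1 to 10 rows; each row is the pose to reach, as a shift and turn from the pose commanded when the call began, along the tool's axes at that moment; what a row does not reach only later rows make up. A row lasts 1/8 s, in which the tool goes at most 62.5 mm and 10.7 degrees, less where a joint would pass 70% of its speed; a pose out of reach is approached as far as the arm can. A call with a gripper value outside its range is refused whole. The fingers move at their own pace and stop on an object; the grip force is fixed at half the most. Time passes only in rows, so rows that repeat a pose let the fingers close. It gives the time, the measured TCP pose, the force, the opening and the grip force at its end, in the units of the state.
- robot.get_obs(): the state, without advancing time (a new reading comes with each control period).
- robot.snapshot(name): name is "scene" or "top"; returns a dict with "image" (384x512x3 uint8, red, green, blue), "z_map" (384x512 float32, m along the optical axis (not along the pixel's ray), 0 where there is no reading), "mtx" (3x3 intrinsics, pixels), "D" ([k1, k2, p1, p2, k3] as OpenCV has them; the pictures are not rectified), "R" (3x3) and "t" (3): a world point X has camera coordinates R X + t. Camera axes: x right, y down, z forward; pixel columns grow to the right and rows downward; lengths in m; the calibration is good to about 2 mm. A picture is of the moment at which its call begins.
- robot.close_job(): hands the job in; it is judged then, once.
The state is a dict: "time": time; "joint_positions": joint angles; "qvel": joint speeds; "joint_torque": joint torques, N m; "tool_pos": TCP position; "ee_rot": TCP orientation; "wrist_force": force on the tool from outside, world axes, zero at the start; "wrist_torque": the same for the moment, N m; "width": finger opening in m; "finger_force": force on a finger pad.
Only numpy, scipy, OpenCV 4.12 (cv2) and the standard library are available. Lean on these libraries where they do the work, as an engineer would, in place of code of your own. Each camera call takes 0.05 s, during which the arm holds its last target. There are 200 camera calls.

## Task

Load the lever blank (the flat aluminium piece with a round boss at one end) into the sloping drilling fixture and clamp it: see whether the toggle clamp is open or closed, open it if need be, set the blank down gently (do not drop it) flat on the sloping bed between the pins with its boss end downhill, against the lower stop, and let go of it; only then swing the clamp fully closed so that its pad presses on the flat end. Leave the plain bar and all other things where they are.

Things in the scene. Friction and masses are not known exactly. Their poses are not given: they have to be found in the camera images.
- blank: Lever blank (mm): aluminium bar 130 long (x) x 44 wide (y) x 18 thick (z) with a round boss, 44 diameter, on top at one end (axis at x = -43, its top 36 above the underside). Loose, 0.3-0.45 kg. Origin: centre of its underside; -x towards the boss, z up out of the boss side. Starts flat, boss up; may have swapped places with the plain bar. Centre of mass 9 mm from the origin towards the boss
- blank_boss (a point): Point on the boss axis, on the boss's flat top, 43 mm from the blank's origin along its -x and 36 mm above its underside; axes as the blank's
- nest: Bed of the fixed drilling fixture (mm): steel plate 205 x 120 on a grey stand, tilted 25 degrees, facing up and to the robot's near left; its yaw varies. Origin: on the bed's surface, 95 above the bench, where the blank's origin belongs; x uphill (ahead and right), y level (left), z out of the bed. Bed spans x = -82 to 123. A loaded blank's axes lie along the bed's; friction holds it on the slope
- stop (a point): Steel stop across the lower end of the bed, 14 mm high, 90 mm wide: this point is the middle of the foot of its uphill face, at x = -65 mm of the bed; axes as the bed's. The blank's boss end goes against that face
- pins (a point): Point on the bed amid four round-topped steel pins, 8 mm diameter, 11 mm high, at x = +-45, y = +-29 mm of the bed (50 mm clear between left and right pins); same as the bed's origin. The blank lies between them
- clamp (a joint): Toggle clamp: rigid L of arm and handle on a hinge, rad. 0 closed (arm downhill over the bed, handle square to the bed); 1.8 fully open (arm up and back, handle uphill). Positive turns about the bed's +y, handle top going away from the robot. An over-centre spring drives it to the nearer end, away from 0.9; starts at either end, rarely between. Takes 7 N at the grip. Closes to 0.03 on a blank
- clamp_grip (a point): Where to take the clamp handle: on the axis of its straight round black rubber grip, 18 mm diameter, 68 mm long, 85 mm from the hinge axis (the grip reaches from 55 to 123 mm). Its z axis points along the handle, away from the hinge; its y is the hinge axis
- clamp_pivot (a point): Centre of the clamp's hinge: at x = 100, y = 0, z = 45 mm of the bed, hinge axis along the bed's y; axes as the bed's. Clamp brackets on both sides of it reach 54 mm above the bed, 56 mm wide in all
- clamp_pad (a point): Centre of the underside of the round rubber clamp pad (20 mm diameter) under the end of the hold-down arm, which is 22 mm wide; closed, it is at x = 28, y = 0, z = 16 mm of the bed. The arm ends at 88 mm from the hinge
- bar: Plain flat aluminium bar 130 x 44 x 18 mm without a boss, loose; origin centre of underside, x along its length. Not to be used
- oil: White oil bottle, 54 mm diameter, 150 mm tall, loose; origin centre of underside
- screwdriver: Screwdriver lying on the bench, loose; x along its length
- wrench: Wrench lying on the bench, loose; x along its length
- brush: Brush lying on the bench, loose; x along its length
- gauge_case: Blue gauge case 100 x 170 x 35 mm, loose; origin centre of underside
Mind the look-alikes: they are no part of the job. Leave any brown or red look-alike of the blank alone.

How it is judged:
By the outcome, as a careful person would: the job done as asked, in the order asked, and still so for the second after the job is handed in, with the robot touching nothing.
It also fails if it takes over 72 s, if anything falls off the work surface, if the arm or the gripper's body presses on something with over 40 N, if the wrist force passes 120 N, or if a joint passes its speed limit or range.

## Working session

There is one attempt and no reset: what is moved stays moved. The work goes in short steps, Python scripts to look and compute and a tool call to move; the robot and the scene stay as the last step left them, time stands still between calls to the robot, and variables do not carry over. Pictures are saved under pics/ and viewed, at most 10 in all, crops included, and the job is handed in when it is done.

Besides the shell and the picture viewer there is one more tool, called in YAML: its name, and indented under it one key for each argument. carry_out: Moves the arm, as the interface text tells. Its arguments: {"type":"object","properties":{"steps":{"type":"array","items":{"type":"array"}}},"required":["steps"]}

```bash
mkdir -p pics; cat > h.py <<'E'
import numpy as np,cv2
from bench import robot
from scipy.spatial.transform import Rotation as Ro
def snap(n):
    s=robot.snapshot(n); return s
def cloud(s):
    h,w=s["z_map"].shape
    u,v=np.meshgrid(np.arange(w),np.arange(h))
    p=cv2.undistortPoints(np.stack([u,v],-1).reshape(-1,1,2).astype(np.float64),s["mtx"],s["D"]).reshape(h,w,2)
    z=s["z_map"][...,None]
    c=np.concatenate([p*z,z],-1)
    X=(c-s["t"])@s["R"]
    X[s["z_map"]==0]=np.nan
    return X
E
python3 - <<'E'
from h import *
for n in("scene","top"):
    s=snap(n); cv2.imwrite(f"pics/{n}0.png",s["image"][...,::-1]); np.savez(f"{n}0.npz",**s)
    print(n,s["mtx"].round(1).tolist(),(-s["R"].T@s["t"]).round(3),s["R"].round(2).tolist())
o=robot.get_obs();print(o)
E
```

```text
scene [[380.2, 0.0, 255.1], [0.0, 380.2, 187.6], [0.0, 0.0, 1.0]] [ 1.083 -0.377  1.093] [[0.48, 0.88, -0.0], [0.69, -0.38, -0.62], [-0.55, 0.3, -0.78]]
top [[413.9, 0.0, 258.9], [0.0, 413.9, 182.7], [0.0, 0.0, 1.0]] [ 0.253 -0.008  1.365] [[-0.01, -1.0, -0.0], [-0.99, 0.01, -0.15], [0.15, -0.0, -0.99]]
{'time': 0.1, 'joint_positions': array([ 1.08487183e+00,  8.79384879e-02,  1.37211000e+00, -1.41455864e-05,
        1.68358903e+00, -1.03051508e-01]), 'qvel': array([-6.10087483e-06, -2.52979348e-03, -3.53790836e-03,  1.18202631e-03,
       -1.07480471e-03,  5.96990485e-04]), 'joint_torque': array([ 1.68668612e-03, -3.41251087e+01, -3.03303301e+01,  7.19541823e-02,
        3.03773058e-02, -8.69397491e-05]), 'tool_pos': array([0.20522519, 0.50974486, 0.20438636]), 'ee_rot': array([-3.13955719e+00, -1.96369297e-04,  2.75871789e+00]), 'wrist_force': array([0.26668122, 0.46741075, 0.30172773]), 'wrist_torque': array([-0.01827822,  0.01905083,  0.02339046]), 'finger_force': 0.0, 'width': 0.09401070519930958}
```

View pics/scene0.png

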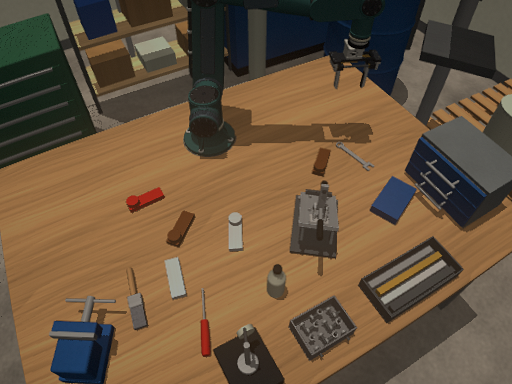

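View pics/top0.png

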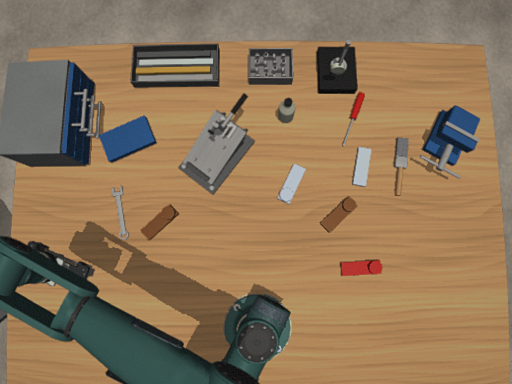

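The top view shows the blank at about (291,183) with its boss at (286,196). The fixture is at (217,150), and its black handle at (237,104) points uphill, so the clamp looks open. The scene view agrees, with the handle at (320,235) lying back.

```bash
python3 - <<'E'
from h import *
s=dict(np.load("top0.npz"));X=cloud(s);im=s["image"].astype(int)
hsv=cv2.cvtColor(s["image"],cv2.COLOR_RGB2HSV)
# blank top faces
Z=X[...,2]
print("bench z",np.nanmedian(Z[200:230,300:320]),"boss px",X[196,286],X[175,295])
w=np.zeros(Z.shape,bool);w[160:210,272:310]=1
for nm,lo,hi in(("flat",.010,.024),("boss",.030,.045),("all",.01,.045)):
    m=(w&(Z>lo)&(Z<hi)&(hsv[...,1]<90)).astype(np.uint8)
    P=X[m>0]
    if len(P)<5: print(nm,len(P));continue
    r=cv2.minAreaRect((P[:,:2]*1000).astype(np.float32));print(nm,len(P),np.median(P,0).round(4),r)
# bed plane
w=np.zeros(Z.shape,bool);w[125:195,175:260]=1
m=w&(Z>.03)&(Z<.2)&(hsv[...,1]<90)
P=X[m]
rng=np.random.default_rng(0);best=0
for _ in range(500):
    a=P[rng.choice(len(P),3,False)];n=np.cross(a[1]-a[0],a[2]-a[0]);n/=np.linalg.norm(n)+1e-12;n*=np.sign(n[2])
    if abs(np.degrees(np.arccos(n[2]))-25)>4: continue
    k=abs((P-a[0])@n)<.003
    if k.sum()>best:best=k.sum();B=k
Q=P[B];c=Q.mean(0);n=np.linalg.svd(Q-c)[2][2];n*=np.sign(n[2])
print("bed",best,len(P),c,n,np.degrees(np.arccos(n[2])))
yw=np.arctan2(-n[1],-n[0]);print("yaw plane",yw)
ex=np.array([np.cos(yw)*np.cos(.4363),np.sin(yw)*np.cos(.4363),np.sin(.4363)]);ey=np.array([-np.sin(yw),np.cos(yw),0])
L=np.c_[Q@ex,Q@ey]*1000
r=cv2.minAreaRect(L.astype(np.float32));print("rect in bed axes",r,np.percentile(L,[1,99],axis=0))
# black handle
m=w.copy();m[85:135,200:265]=1
m&=(hsv[...,2]<60)&(Z>.1)
H=X[m];print("handle",len(H),H.min(0),H.max(0),H.mean(0))
out=[]
for n_,(a,b,cc,d) in(("top",(70,210,160,310)),("scene",(140,290,210,370))):
    i=np.load(n_+"0.npz")["image"][a:b,cc:d,::-1];out.append(cv2.resize(i,(390,370),interpolation=cv2.INTER_CUBIC))
cv2.imwrite("pics/crop1.png",np.hstack(out))
E
```

```text
bench z 0.00016615048804977458 boss px [ 0.41717567 -0.09570076  0.03337189] [ 0.4897044  -0.12815573  0.01268733]
flat 369 [ 0.4786 -0.1213  0.018 ] ((462.57763671875, -113.75009155273438), (43.94219207763672, 130.94100952148438), 63.76325607299805)
boss 140 [ 0.423  -0.0954  0.0362] ((423.5598449707031, -94.20117950439453), (42.500877380371094, 39.414791107177734), 87.77791595458984)
all 520 [ 0.4617 -0.1129  0.0194] ((462.57763671875, -113.75009155273438), (43.94219207763672, 130.94100952148438), 63.76325607299805)
bed 1304 2098 [0.55472698 0.13502565 0.10074697] [-0.32624497  0.27208663  0.90528067] 25.138889116495136
yaw plane -0.6951285710050554
rect in bed axes ((357.553955078125, 465.14385986328125), (205.20806884765625, 119.40840148925781), 1.9559307098388672) [[261.68525703 405.95758683]
 [457.11213452 522.3478058 ]]
handle 138 [0.56602553 0.02809139 0.10048705] [0.69788819 0.13257536 0.25653469] [0.64576877 0.06805715 0.20773467]
```

View pics/crop1.png

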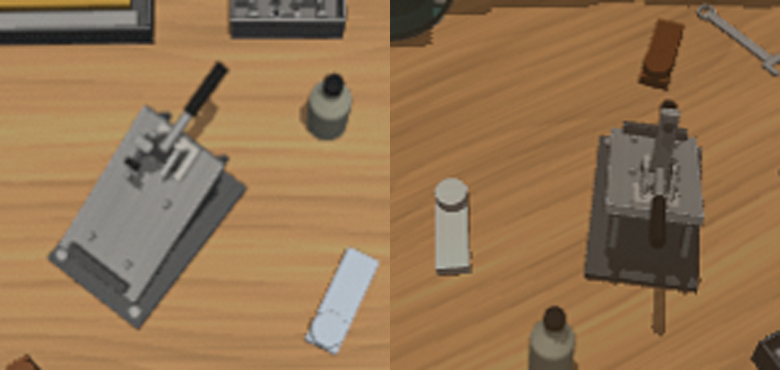

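The crop confirms the clamp is open: its arm stands up and the handle lies uphill. The blank's size and boss position match the given dimensions. I'll move toward it now.

carry_out:
  steps:
    - [[-0.038,-0.041,0],0.1,-1]
    - [[-0.077,-0.082,0],0.2,-1]
    - [[-0.115,-0.123,0],0.3,-1]
    - [[-0.154,-0.164,0],0.4,-1]
    - [[-0.192,-0.205,0],0.44,-1]
    - [[-0.23,-0.246,0],0.44,-1]
    - [[-0.27,-0.287,0],0.44,-1]
    - [[-0.307,-0.328,0],0.44,-1]
    - [[-0.346,-0.369,0],0.44,-1]
    - [[-0.384,-0.409,0],0.44,-1]

```text
time: 1.35
tool_pos: [0.409, -0.0144, 0.2052]
ee_rot: [3.141, -0.0, 2.682]
wrist_force: [1.5, 1.5, 0.1]
width: 0.0938
finger_force: 0.0
```

```bash
cat >> h.py <<'E'
def totool(d,yaw):  # world shift -> tool shift (tool down)
    return np.array([np.cos(yaw)*d[0]+np.sin(yaw)*d[1], np.sin(yaw)*d[0]-np.cos(yaw)*d[1], -d[2]])
E
python3 - <<'E'
from h import *
t=np.radians(25)
for nm,win in(("top",(125,195,175,260)),("scene",(185,262,285,345))):
    s=dict(np.load(nm+"0.npz"));X=cloud(s);a,b,c,d=win
    P=X[a:b,c:d].reshape(-1,3);P=P[P[:,2]>.04]
    best=0;rng=np.random.default_rng(0)
    for _ in range(1500):
        q=P[rng.choice(len(P),3,False)];n=np.cross(q[1]-q[0],q[2]-q[0]);n/=np.linalg.norm(n)+1e-12;n*=np.sign(n[2])
        if abs(np.degrees(np.arccos(n[2]))-25)>3 or n[0]>0:continue
        k=abs((P-q[0])@n)<.003
        if k.sum()>best:best=k.sum();B=k
    Q=P[B];c0=Q.mean(0);n=np.linalg.svd(Q-c0)[2][2];n*=np.sign(n[2])
    r=None;yw=np.arctan2(-n[1],-n[0]);y0=yw
    for _ in range(4):
        ex=np.array([np.cos(yw)*np.cos(t),np.sin(yw)*np.cos(t),np.sin(t)]);ey=np.array([-np.sin(yw),np.cos(yw),0]);nn=np.cross(ex,ey)
        L=np.c_[(Q-c0)@ex,(Q-c0)@ey]*1000
        r=cv2.minAreaRect(L.astype(np.float32));an=r[2];an=an-90 if an>45 else an
        yw+=np.radians(an)
    e=np.percentile(L,[.3,99.7],axis=0);cen=r[0]
    C=c0+ex*cen[0]/1e3+ey*cen[1]/1e3;O=C-.0205*ex
    print(nm,best,"yaws",np.degrees([y0,yw]),"rect",r,"O",O.round(4),"nrm resid",((Q-c0)@nn).std())
    if nm=="top":
        hsv=cv2.cvtColor(s["image"],cv2.COLOR_RGB2HSV);w=np.zeros(hsv.shape[:2],bool);w[88:130,225:252]=1
        H=X[w&(hsv[...,2]<60)&(X[...,2]>.15)]
    D=(H-O);l=np.c_[D@ex,D@ey,D@nn]*1000;print("handle in bed",l.min(0).round(),l.max(0).round(),l.mean(0).round(1))
    f=np.polyfit(l[:,0],l[:,1],1);print("handle slope deg",np.degrees(f[0]))
E
```

```text
top 1317 yaws [-38.29883159 -37.86916075] rect ((6.9258270263671875, 6.709388732910156), (205.46990966796875, 118.78641510009766), 0.0003070879902224988) O [0.5488 0.1468 0.0952] nrm resid 0.001640243739219172
handle in bed [101.  -8.  18.] [218.   5.  43.] [186.8  -1.7  31.9]
handle slope deg 0.377198230171136
scene 746 yaws [-38.25967046 -37.25056095] rect ((-9.3997802734375, 1.6565208435058594), (211.561767578125, 118.16888427734375), 0.0006118376040831208) O [0.55   0.145  0.0957] nrm resid 0.0012259444832151334
handle in bed [99. -9. 18.] [216.   3.  43.] [184.8  -2.7  32.4]
handle slope deg -0.20212711981780176
```

carry_out:
  steps:
    - [[-0.026,-0.0,0.0],0,-1]

```text
time: 1.48
tool_pos: [0.4323, -0.0272, 0.205]
ee_rot: [-3.141, -0.0, 2.677]
wrist_force: [0.1, 0.8, -0.1]
width: 0.094
finger_force: 0.0
```

carry_out:
  steps:
    - [[-0.023,-0.032,0.02],0,-1]
    - [[-0.046,-0.064,0.05],0,-1]
    - [[-0.046,-0.064,0.1],0,-1]
    - [[-0.046,-0.064,0.14],0,-1]
    - [[-0.046,-0.064,0.165],0,-1]
    - [[-0.046,-0.064,0.165],0,-1]

```text
time: 2.22
tool_pos: [0.4427, -0.1011, 0.0378]
ee_rot: [-3.141, -0.006, 2.682]
wrist_force: [-0.0, 0.3, 0.2]
width: 0.094
finger_force: 0.0
```

```bash
python3 - <<'E'
from h import *
s=snap("scene");cv2.imwrite("pics/s2.png",cv2.resize(s["image"][150:290,150:350,::-1],(700,490)))
o=robot.get_obs();print(o["tool_pos"],o["ee_rot"])
E
```

```text
[ 0.44424798 -0.10161781  0.03975333] [-3.14141772e+00 -2.39713526e-03  2.68198873e+00]
```

View pics/s2.png

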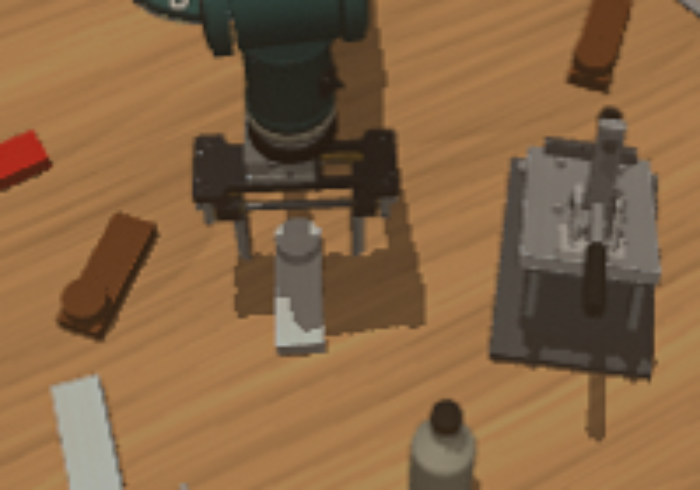

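The fingers straddle the blank (boss at about (300,240) in the crop). I'll correct by 3 mm, go down and grip.

carry_out:
  steps:
    - [[-0.002,-0.003,0.02],0,-1]
    - [[-0.002,-0.003,0.034],0,-1]
    - [[-0.002,-0.003,0.034],0,-1]
    - [[-0.002,-0.003,0.034],0,0.2]
    - [[-0.002,-0.003,0.034],0,1]
    - [[-0.002,-0.003,0.034],0,1]
    - [[-0.002,-0.003,0.034],0,1]
    - [[-0.002,-0.003,0.034],0,1]

```text
time: 3.28
tool_pos: [0.4455, -0.1055, 0.0065]
ee_rot: [3.142, 0.0, 2.682]
wrist_force: [-0.1, -0.1, -0.3]
width: 0.0472
finger_force: 0.0
```

carry_out:
  steps:
    - [[0,0,0],0,1]
    - [[0,0,0],0,1]
    - [[0,0,0],0,1]
    - [[0,0,-0.02],0,1]
    - [[0,0,-0.06],0,1]
    - [[0,0,-0.11],0,1]
    - [[0,0,-0.16],0,1]
    - [[0,0,-0.2],0,1]
    - [[0,0,-0.2],0,1]

```text
time: 4.4
tool_pos: [0.4472, -0.1056, 0.209]
ee_rot: [3.14, 0.006, 2.682]
wrist_force: [0.3, 0.4, -4.2]
width: 0.0433
finger_force: 30.0
```

```bash
python3 - <<'E'
from h import *
s=snap("scene");cv2.imwrite("pics/s3.png",cv2.resize(s["image"][100:290,150:350,::-1],(600,570)))
o=robot.get_obs();print(o["tool_pos"],o["ee_rot"],o["wrist_force"],o["wrist_torque"],o["finger_force"],o["width"])
psi=np.radians(-37.8);t=np.radians(25);O=np.array([.549,.1462,.0955])
ex=np.array([np.cos(psi)*np.cos(t),np.sin(psi)*np.cos(t),np.sin(t)]);ey=np.array([-np.sin(psi),np.cos(psi),0]);n=np.cross(ex,ey)
piv=O+ex*(-.020+.004)+n*.011; T=piv-[0,0,.005]
print("final TCP",T,"pre",T+[0,0,.1]); d=T+[0,0,.1]-o["tool_pos"]
print("shift tool",totool(d,o["ee_rot"][2]),"turn units",-(np.degrees(psi)+180-np.degrees(o["ee_rot"][2]))/10)
E
```

```text
[ 0.44575609 -0.10523008  0.20599902] [3.14073338e+00 5.15077862e-04 2.68234971e+00] [-0.35978823  1.01416552 -4.57333367] [ 0.02777142  0.08585045 -0.0209046 ] 29.994497895240784 0.04371498133707778
final TCP [0.53386875 0.157937   0.09370749] pre [0.53386875 0.157937   0.19370749]
shift tool [0.03767081 0.27495757 0.01229153] turn units 1.148731751369624
```

View pics/s3.png

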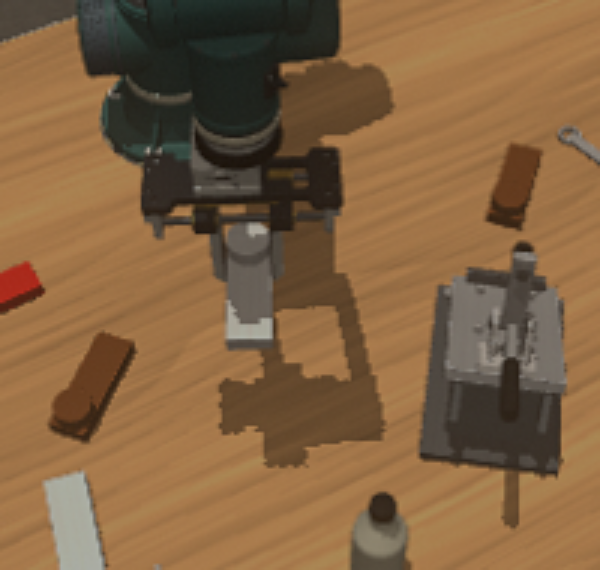

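Held securely: 30 N grip, 43.5 mm wide, about 4.5 N of weight. I'll carry it round downhill of the raised clamp arm to a hover over the bed.

carry_out:
  steps:
    - [[0.032,0.028,0],0.2,1]
    - [[0.064,0.055,0],0.4,1]
    - [[0.096,0.083,0],0.6,1]
    - [[0.122,0.112,0],0.8,1]
    - [[0.122,0.15,0],1.0,1]
    - [[0.112,0.19,0],1.15,1]
    - [[0.1,0.225,0],1.15,1]
    - [[0.088,0.255,0],1.15,1]
    - [[0.078,0.283,0],1.15,1]
    - [[0.078,0.283,0],1.15,1]

```text
time: 5.7
tool_pos: [0.5001, 0.1836, 0.2013]
ee_rot: [-3.136, -0.006, 2.483]
wrist_force: [-0.8, -0.2, -4.8]
width: 0.0437
finger_force: 30.0
```

```bash
cat >> h.py <<'E'
psi=np.radians(-37.8);th=np.radians(25);O=np.array([.549,.1462,.0955])
ex=np.array([np.cos(psi)*np.cos(th),np.sin(psi)*np.cos(th),np.sin(th)]);ey=np.array([-np.sin(psi),np.cos(psi),0]);nz=np.cross(ex,ey)
Bd=np.c_[ex,ey,nz]
u=np.array([np.cos(psi),np.sin(psi),0])
E
python3 - <<'E'
from h import *
o=robot.get_obs();T=o["tool_pos"];print(T,np.degrees(o["ee_rot"]))
print("TCP u,v",(T-O)@u*1e3,(T-O)@ey*1e3)
for n in("scene","top"):
    s=snap(n);X=cloud(s);hsv=cv2.cvtColor(s["image"],cv2.COLOR_RGB2HSV)
    D=X-T;U=D@u;V=D@ey;Zr=D[...,2]
    m=(U>.012)&(U<.11)&(abs(V)<.035)&(abs(Zr)<.03)
    P=np.c_[U[m],V[m],Zr[m]]*1e3
    k=P[:,2]>3 
    print(n,m.sum(),np.percentile(P,[1,50,99],axis=0).round(1).tolist())
    Q=P[k];A=np.c_[Q[:,:2],np.ones(len(Q))];c=np.linalg.lstsq(A,Q[:,2],rcond=None)[0];print("top plane slope",c)
    q=cv2.minAreaRect(P[:,:2].astype(np.float32));print(q)
    cv2.imwrite(f"pics/{n}4.png",s["image"][...,::-1])
i=cv2.imread("pics/scene4.png")[100:290,200:400];cv2.imwrite("pics/s4.png",cv2.resize(i,(600,570)))
E
```

```text
[0.50008467 0.18364143 0.20130501] [-179.65770155   -0.33009781  142.26827138]
TCP u,v -61.59880847979419 -0.3960211425686148
scene 252 [[12.2, -23.9, -4.2], [44.3, -7.8, 11.4], [87.3, 20.3, 15.5]]
top plane slope [-0.03048559  0.01849457 12.81337201]
((50.04353713989258, -1.25341796875), (75.89079284667969, 50.99559020996094), 0.18297411501407623)
top 198 [[45.7, -22.5, -5.1], [67.2, -4.5, 11.3], [85.7, 20.2, 17.0]]
top plane slope [-0.02382654  0.01526292 12.91717183]
((63.33391189575195, -1.6812782287597656), (44.56587219238281, 44.80569839477539), 89.74384307861328)
```

View pics/s4.png

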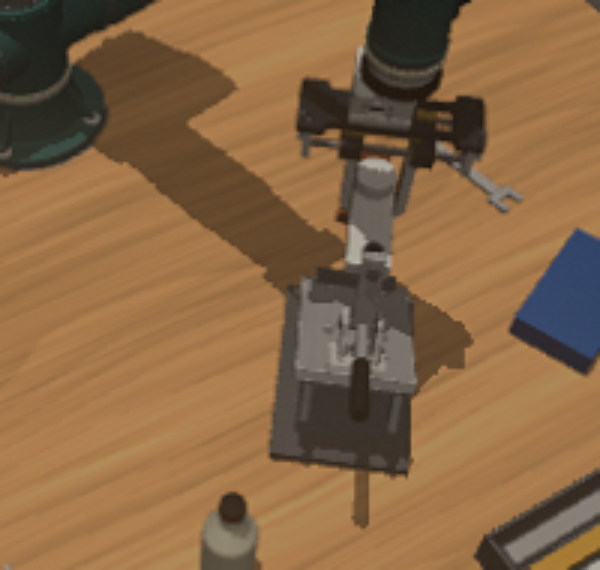

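Blank is nearly level (flat end 1.5° low), end 85 mm ahead of the TCP, centred over the bed and aligned. I'll approach along the bed normal.

carry_out:
  steps:
    - [[-0.008,0,0.016],0,1]
    - [[-0.016,0,0.032],0,1]
    - [[-0.024,0,0.048],0,1]
    - [[-0.03,0,0.058],0,1]
    - [[-0.033,0,0.064],0,1]
    - [[-0.033,0,0.064],0,1]
    - [[-0.033,0,0.064],0,1]

```text
time: 6.68
tool_pos: [0.5275, 0.1627, 0.1432]
ee_rot: [3.14, 0.001, 2.482]
wrist_force: [0.4, 0.5, -4.3]
width: 0.0437
finger_force: 30.0
```

```bash
python3 - <<'E'
from h import *
o=robot.get_obs();T=o["tool_pos"];print("TCP u,v,z",(T-O)@u*1e3,(T-O)@ey*1e3,T[2],o["wrist_force"],o["wrist_torque"],np.degrees(o["ee_rot"]))
s=snap("scene");X=cloud(s);D=X-T;U=D@u;V=D@ey;Zr=D[...,2]
m=(U>.012)&(U<.086)&(abs(V)<.02)&(Zr<.03)&(Zr>.005);P=np.c_[U[m],V[m],Zr[m]]*1e3
print(np.percentile(P,[1,50,99],axis=0).round(1).tolist(),np.polyfit(P[:,0],P[:,2],1))
cv2.imwrite("pics/s5.png",cv2.resize(s["image"][120:260,260:380,::-1],(600,700))[:600])
# table of TCP targets by blank tilt th2 in bed frame rotating about corner e=66mm
c=O+.066*ex
for a in(26.5,22,18,14,10,6,3,0):
    w=np.radians(25-a);p=c-.0845*(np.cos(w)*u+np.sin(w)*np.array([0,0,1]))+.011*(-np.sin(w)*u+np.cos(w)*np.array([0,0,1]))
    print(a,"u %.1f z %.1f"%((p-O)@u*1e3,p[2]*1e3-6))
E
```

```text
TCP u,v,z -27.11296124994816 -0.08972507464519401 0.1432458783840233 [ 0.41188376  0.46593161 -4.29998274] [ 0.00752925  0.02109575 -0.01021082] [1.79932442e+02 4.32877940e-02 1.42181605e+02]
[[12.3, -20.0, 7.2], [39.4, -12.1, 11.5], [71.8, 19.0, 16.0]] [1.40416483e-04 1.15601302e+01]
26.5 u -24.4 z 130.6
22 u -25.1 z 124.0
18 u -25.4 z 118.0
14 u -25.2 z 112.1
10 u -24.7 z 106.1
6 u -23.7 z 100.3
3 u -22.7 z 95.9
0 u -21.4 z 91.7
```

View pics/s5.png

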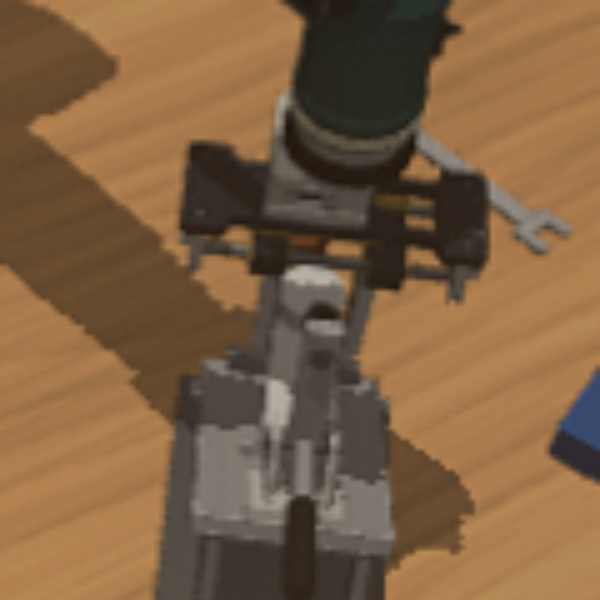

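Blank lies over the bed between the pins, with the clamp arm clear of it and the gripper. I'll lower it slowly to first contact.

carry_out:
  steps:
    - [[-0.001,0,0.006],0,1]
    - [[-0.002,0,0.012],0,1]
    - [[-0.002,0,0.015],0,1]
    - [[-0.002,0,0.018],0,1]
    - [[-0.002,0,0.02],0,1]
    - [[-0.002,0,0.02],0,1]

```text
time: 7.48
tool_pos: [0.5284, 0.1616, 0.1225]
ee_rot: [3.142, -0.001, 2.482]
wrist_force: [-2.5, 1.5, -0.8]
width: 0.0436
finger_force: 30.0
```

carry_out:
  steps:
    - [[0,0,0.004],0,1]
    - [[0,0,0.008],0,1]
    - [[0,0,0.012],0,1]
    - [[0,0,0.012],0,1]

```text
time: 7.98
tool_pos: [0.5288, 0.1611, 0.1099]
ee_rot: [-3.141, 0.0, 2.481]
wrist_force: [-1.6, 1.3, -1.9]
width: 0.0439
finger_force: 30.0
```

```bash
cat >chk.py <<'E'
from h import *
o=robot.get_obs();T=o["tool_pos"];print("TCP u,v,z",(T-O)@u*1e3,(T-O)@ey*1e3,T[2],o["wrist_force"],o["wrist_torque"],o["width"])
for n in("scene","top"):
    s=snap(n);L=((cloud(s)-O)@Bd)*1e3
    m=(L[...,0]>5)&(L[...,0]<62)&(abs(L[...,1])<19)&(L[...,2]>10)&(L[...,2]<62)
    P=L[m];
    if len(P)<10: print(n,len(P));continue
    k=abs(P[:,2]-np.median(P[:,2]))<40
    for _ in range(4):
        f=np.polyfit(P[k,0],P[k,2],1);k=abs(P[:,2]-np.polyval(f,P[:,0]))<4
    print(n,k.sum(),len(P),"tilt in bed deg",np.degrees(np.arctan(f[0])),"z top at x=0,60",f[1],np.polyval(f,60))
    cv2.imwrite(f"pics/{n}_last.png",s["image"][...,::-1])
E
python3 chk.py
```

```text
TCP u,v,z -25.084136400536316 -0.5593047554569022 0.10991733764106135 [-1.61577279  1.28570719 -1.90825041] [ 0.13983848  0.28953505 -0.0423355 ] 0.043929352432707236
scene 27 27 tilt in bed deg -10.957683159807969 z top at x=0,60 31.67821185123266 20.0613751519955
top 72 82 tilt in bed deg -12.586768367224382 z top at x=0,60 31.92933210171297 18.532290819706944
```

Pivoting as predicted (12° left). I'll continue along the arc.

carry_out:
  steps:
    - [[0,0,0.004],0,1]
    - [[-0.001,0,0.008],0,1]
    - [[-0.002,0,0.012],0,1]
    - [[-0.003,0,0.015],0,1]
    - [[-0.003,0,0.017],0,1]
    - [[-0.003,0,0.017],0,1]

```text
time: 8.82
tool_pos: [0.5314, 0.1593, 0.0934]
ee_rot: [3.141, 0.001, 2.481]
wrist_force: [-0.4, 0.7, -1.1]
width: 0.0441
finger_force: 30.0
```

```bash
python3 chk.py
```

```text
TCP u,v,z -21.910177306158637 -0.4764186158961524 0.09342405605292171 [-0.42310124  0.72951014 -1.08714592] [-0.04411097  0.11447469  0.01150933] 0.044078936605936446
scene 14 14 tilt in bed deg 0.8691372782960822 z top at x=0,60 17.59395279506899 18.504181042522717
top 61 67 tilt in bed deg 0.07174084783612433 z top at x=0,60 17.533844383783556 17.60897126321936
```

Flat on the bed. Now I'll slide it gently downhill to find the stop.

carry_out:
  steps:
    - [[0.0005,0,0.0007],0,1]
    - [[0.001,0,0.001],0,1]
    - [[0.0015,0,0.001],0,1]
    - [[0.002,0,0.0012],0,1]
    - [[0.002,0,0.0012],0,1]

```text
time: 9.55
tool_pos: [0.5306, 0.1601, 0.0928]
ee_rot: [3.141, 0.002, 2.481]
wrist_force: [4.0, -2.3, -1.1]
width: 0.0438
finger_force: 30.0
```

carry_out:
  steps:
    - [[0.0007,0,0.0003],0,1]
    - [[0.0014,0,0.0006],0,1]
    - [[0.0014,0,0.0006],0,1]

```text
time: 9.93
tool_pos: [0.5305, 0.1602, 0.0927]
ee_rot: [3.14, 0.005, 2.481]
wrist_force: [5.5, -3.9, -0.3]
width: 0.0437
finger_force: 30.0
```

```bash
python3 chk.py; python3 - <<'E'
from h import *
s=snap("top");L=((cloud(s)-O)@Bd)*1e3
m=(L[...,0]>20)&(L[...,0]<80)&(abs(L[...,1])<26)&(L[...,2]>13)&(L[...,2]<24)
P=L[m];print(np.percentile(P,[1,50,99],axis=0).round(1).tolist())
cv2.imwrite("pics/t6.png",cv2.resize(s["image"][90:210,150:300,::-1],(750,600)))
E
```

```text
TCP u,v,z -23.17491744495639 -0.25698567653647797 0.09274859052000337 [ 5.53167778 -3.86763304 -0.31554202] [-1.02333387 -1.10149579  0.13053025] 0.04365390882213112
scene 14 14 tilt in bed deg -1.709611096719151 z top at x=0,60 18.36689767162525 16.57606561090205
top 71 79 tilt in bed deg -0.9919883864197322 z top at x=0,60 18.902049020975802 17.86313740315728
[[31.0, -21.5, 13.5], [51.6, -7.0, 17.5], [65.3, 15.4, 22.8]]
```

View pics/t6.png

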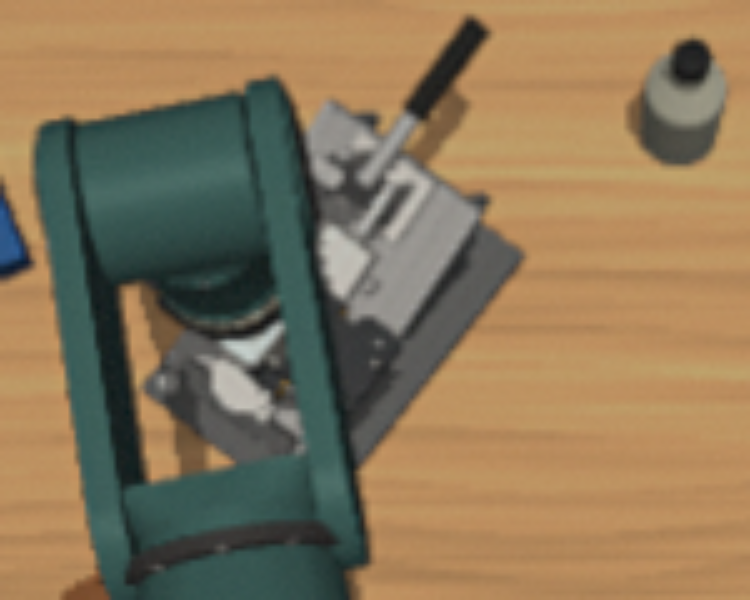

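Stop reached: about 7 N, and the blank's end measures x=65 mm against the expected 65. I'll relax the push, press down slightly, then release.

carry_out:
  steps:
    - [[-0.001,0,0.0005],0,1]
    - [[-0.0015,0,0.001],0,1]
    - [[-0.0015,0,0.001],0,1]
    - [[-0.0015,0,0.001],0,0.0]
    - [[-0.0015,0,0.001],0,-0.3]
    - [[-0.0015,0,0.001],0,-0.5]
    - [[-0.0015,0,0.001],0,-0.5]

```text
time: 10.95
tool_pos: [0.5292, 0.1608, 0.0903]
ee_rot: [-3.141, -0.001, 2.482]
wrist_force: [-0.3, -0.6, 0.3]
width: 0.0702
finger_force: 0.0
```

```bash
python3 chk.py
```

```text
TCP u,v,z -24.632476061010635 -0.579377260788804 0.09026654118203799 [-0.27119121 -0.55103483  0.28040769] [-0.00763649  0.03970015 -0.01326097] 0.07019574766409654
scene 15 15 tilt in bed deg 0.7411279392874724 z top at x=0,60 17.35790263044534 18.1340532819097
top 66 78 tilt in bed deg -0.2914170491488773 z top at x=0,60 18.00213894440386 17.696965092609215
```

Blank is flat and free. I'll lift straight up and look before touching the clamp.

carry_out:
  steps:
    - [[0,0,-0.015],0,-0.6]
    - [[0.002,0,-0.035],0,-1]
    - [[0.006,0,-0.065],0,-1]
    - [[0.01,0,-0.1],0,-1]
    - [[0.014,0,-0.14],0,-1]
    - [[0.014,0,-0.18],0,-1]
    - [[0.014,0,-0.22],0,-1]
    - [[0.014,0,-0.235],0,-1]
    - [[0.014,0,-0.235],0,-1]

```text
time: 12.18
tool_pos: [0.5189, 0.1692, 0.3268]
ee_rot: [3.14, 0.002, 2.481]
wrist_force: [0.4, -0.0, -0.1]
width: 0.0942
finger_force: 0.0
```

```bash
python3 chk.py; python3 - <<'E'
from h import *
s=cv2.imread("pics/scene_last.png")[150:260,270:370];cv2.imwrite("pics/s7.png",cv2.resize(s,(545,600)))
E
```

```text
TCP u,v,z -37.92465872960026 -0.24818172737663635 0.3268374301729238 [ 0.40755465 -0.03795064 -0.13448178] [-0.04099852 -0.01411186  0.0448417 ] 0.094174855465729
scene 14 14 tilt in bed deg 3.3936217107267166 z top at x=0,60 16.770531286643767 20.328485250235648
top 61 66 tilt in bed deg 0.3214485434862144 z top at x=0,60 17.61227083427609 17.94889449369815
```

View pics/s7.png

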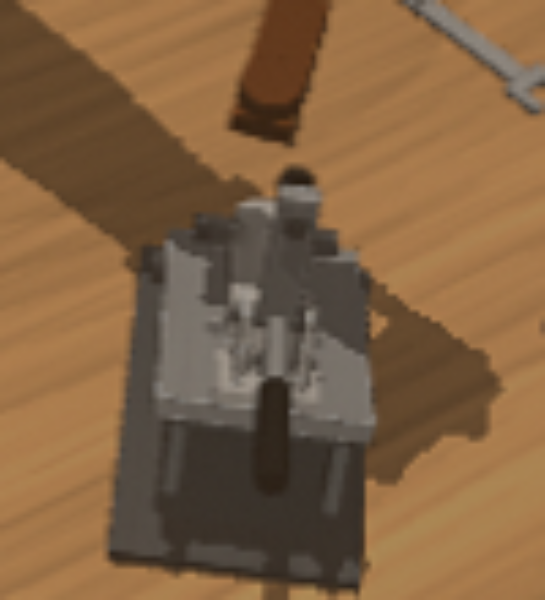

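Blank lies flat in the nest under the raised arm (about (250,230) in the crop). I'll fly over to the handle.

carry_out:
  steps:
    - [[-0.04,0,0],0,-1]
    - [[-0.085,0,0],0,-1]
    - [[-0.13,0,0],0,-1]
    - [[-0.17,0,0],0,-1]
    - [[-0.193,0,0],0,-1]
    - [[-0.193,0,0.03],0,-1]
    - [[-0.193,0,0.06],0,-1]
    - [[-0.193,0,0.09],0,-1]
    - [[-0.193,0,0.1],0,-1]
    - [[-0.193,0,0.1],0,-1]

```text
time: 13.52
tool_pos: [0.6703, 0.0508, 0.2238]
ee_rot: [-3.139, -0.003, 2.481]
wrist_force: [-0.5, -0.8, 0.4]
width: 0.0941
finger_force: 0.0
```

```bash
python3 - <<'E'
from h import *
o=robot.get_obs();T=o["tool_pos"];print("TCP u,v,z",(T-O)@u*1e3,(T-O)@ey*1e3,T[2])
h=O+.1*ex+.045*nz
s=snap("scene");X=cloud(s);hsv=cv2.cvtColor(s["image"],cv2.COLOR_RGB2HSV);D=X-O
U,V=D@u*1e3,D@ey*1e3
m=(U>125)&(U<195)&(abs(V)<25)&(hsv[...,2]<70)&(X[...,2]>.14)&(X[...,2]<.225)
print(m.sum(),np.c_[U[m],V[m],X[m][:,2]*1e3].mean(0),np.polyfit(U[m],X[m][:,2]*1e3,1) , np.percentile(V[m],[5,95]))
hu=(h-O)@u*1e3;hz=h[2]*1e3;print("hinge",hu,hz)
for a in(1.8,1.5,1.2,.9,.6,.3,.1,.03):
    w=np.pi/2+th-a;print(a,"grip u %.1f  TCPz %.1f"%(hu+85*np.cos(w),hz+85*np.sin(w)-19))
cv2.imwrite("pics/s8.png",cv2.resize(s["image"][130:270,260:400,::-1],(600,600)))
E
```

```text
TCP u,v,z 154.28191249108073 -1.0361428707719578 0.2238303388398113
130 [166.65454323  -1.18255355 203.67793469] [1.07547847e-01 1.85754597e+02] [-9.07825144  6.44298259]
hinge 71.61295692533356 178.54567659071918
1.8 grip u 154.8  TCPz 177.0
1.5 grip u 145.9  TCPz 200.8
1.2 grip u 130.4  TCPz 220.9
0.9 grip u 109.6  TCPz 235.6
0.6 grip u 85.5  TCPz 243.4
0.3 grip u 60.1  TCPz 243.8
0.1 grip u 43.6  TCPz 239.8
0.03 grip u 38.0  TCPz 237.6
```

View pics/s8.png

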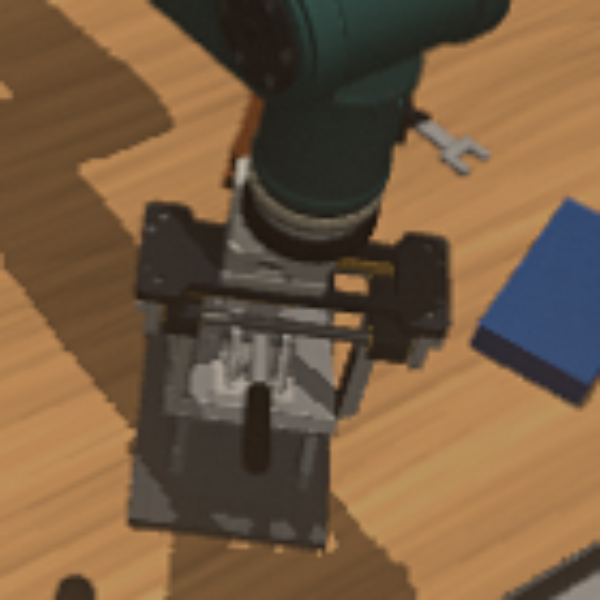

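The handle sits between the open fingers. I'll go down and grip it.

carry_out:
  steps:
    - [[0,0,0.025],0,-1]
    - [[0,0,0.045],0,-0.5]
    - [[0,0,0.047],0,0.2]
    - [[0,0,0.047],0,1]
    - [[0,0,0.047],0,1]
    - [[0,0,0.047],0,1]
    - [[0,0,0.047],0,1]
    - [[0,0,0.047],0,1]
    - [[0,0,0.047],0,1]
    - [[0,0,0.047],0,1]

```text
time: 14.82
tool_pos: [0.6717, 0.0517, 0.1787]
ee_rot: [3.139, 0.0, 2.482]
wrist_force: [3.2, 2.6, -1.1]
width: 0.017
finger_force: 30.0
```

carry_out:
  steps:
    - [[0.0036,0,-0.0122],0,1]
    - [[0.0089,0,-0.0238],0,1]
    - [[0.0159,0,-0.0344],0,1]
    - [[0.0244,0,-0.0439],0,1]
    - [[0.0244,0,-0.0439],0,1]

```text
time: 15.45
tool_pos: [0.6514, 0.0672, 0.2204]
ee_rot: [3.142, -0.003, 2.483]
wrist_force: [2.8, 4.3, -7.8]
width: 0.0172
finger_force: 30.0
```

carry_out:
  steps:
    - [[0.0098,0,-0.0081],0,1]
    - [[0.0208,0,-0.0147],0,1]
    - [[0.0325,0,-0.0195],0,1]
    - [[0.0449,0,-0.0225],0,1]
    - [[0.0576,0,-0.0236],0,1]
    - [[0.0703,0,-0.0229],0,1]
    - [[0.0703,0,-0.0229],0,1]

```text
time: 16.32
tool_pos: [0.5935, 0.1114, 0.2463]
ee_rot: [3.141, -0.005, 2.484]
wrist_force: [-3.4, 7.4, 0.7]
width: 0.0004
finger_force: 3.9
```

Grip slipped off the handle. I'll check where the clamp is now.

```bash
cat > cl.py <<'E'
from h import *
o=robot.get_obs();T=o["tool_pos"];print("TCP u,v,z",(T-O)@u*1e3,(T-O)@ey*1e3,T[2],o["wrist_force"])
for n in("scene","top"):
    s=snap(n);hsv=cv2.cvtColor(s["image"],cv2.COLOR_RGB2HSV);L=((cloud(s)-O)@Bd)*1e3
    q=np.stack([L[...,0]-100,L[...,1],L[...,2]-45],-1);r=np.hypot(q[...,0],q[...,2])
    m=(abs(q[...,1])<16)&(r>50)&(r<130)&(hsv[...,2]<75);A=np.arctan2(q[...,0],q[...,2])[m]
    print(n,"dark: angle hist",np.histogram(A,bins=np.arange(-1.2,2.2,.2)))
    m=(abs(L[...,1])<9)&(L[...,0]>14)&(L[...,0]<85)&(L[...,2]>25)&(L[...,2]<150);print("over bed x14-85 z>25:",m.sum(),np.percentile(L[m],[5,50,95],axis=0).round() if m.any() else "")
E
python3 cl.py
```

```text
TCP u,v,z 56.479869789525026 -0.2534352223807802 0.24627422398720689 [-3.401431    7.43328683  0.70204801]
scene dark: angle hist (array([  0,   0,   0,   0,   0,   0,   0,  13, 102,  12,   0,   0,   0,
         0,   0,   0]), array([-1.20000000e+00, -1.00000000e+00, -8.00000000e-01, -6.00000000e-01,
       -4.00000000e-01, -2.00000000e-01, -2.22044605e-16,  2.00000000e-01,
        4.00000000e-01,  6.00000000e-01,  8.00000000e-01,  1.00000000e+00,
        1.20000000e+00,  1.40000000e+00,  1.60000000e+00,  1.80000000e+00,
        2.00000000e+00]))
over bed x14-85 z>25: 19 [[43. -9. 60.]
 [61. -7. 71.]
 [82. -3. 80.]]
top dark: angle hist (array([0, 0, 0, 0, 0, 0, 0, 1, 0, 0, 0, 0, 0, 0, 0, 0]), array([-1.20000000e+00, -1.00000000e+00, -8.00000000e-01, -6.00000000e-01,
       -4.00000000e-01, -2.00000000e-01, -2.22044605e-16,  2.00000000e-01,
        4.00000000e-01,  6.00000000e-01,  8.00000000e-01,  1.00000000e+00,
        1.20000000e+00,  1.40000000e+00,  1.60000000e+00,  1.80000000e+00,
        2.00000000e+00]))
over bed x14-85 z>25: 112 [[41. -8. 57.]
 [62.  0. 70.]
 [83.  8. 88.]]
```

The handle is at about 0.5 rad, past the over-centre point. The spring is pushing it with 7 N against the downhill-side fingers. I'll ease downhill so it closes gently.

carry_out:
  steps:
    - [[0.008,0,0],0,1]
    - [[0.016,0,0],0,1]
    - [[0.024,0,0],0,1]
    - [[0.032,0,0],0,1]
    - [[0.04,0,0],0,1]
    - [[0.05,0,-0.005],0,1]
    - [[0.065,0,-0.01],0,1]
    - [[0.085,0,-0.03],0,1]
    - [[0.105,0,-0.05],0,1]
    - [[0.105,0,-0.05],0,1]

```text
time: 17.68
tool_pos: [0.5137, 0.1744, 0.3004]
ee_rot: [3.135, 0.006, 2.483]
wrist_force: [-0.2, 0.2, 0.3]
width: 0.0003
finger_force: 0.0
```

```bash
python3 cl.py
```

```text
TCP u,v,z -45.19994675318334 0.6091813504011283 0.3003833412128937 [-0.1883539   0.21215636  0.33933162]
scene dark: angle hist (array([  0,   0,   0,   0,   0,   0, 128,   2,   0,   0,   0,   0,   0,
         0,   0,   0]), array([-1.20000000e+00, -1.00000000e+00, -8.00000000e-01, -6.00000000e-01,
       -4.00000000e-01, -2.00000000e-01, -2.22044605e-16,  2.00000000e-01,
        4.00000000e-01,  6.00000000e-01,  8.00000000e-01,  1.00000000e+00,
        1.20000000e+00,  1.40000000e+00,  1.60000000e+00,  1.80000000e+00,
        2.00000000e+00]))
over bed x14-85 z>25: 26 [[23. -8. 50.]
 [42. -5. 52.]
 [80.  5. 58.]]
top dark: angle hist (array([ 0,  0,  0,  0,  0,  8, 62,  0,  0,  0,  0,  0,  0,  0,  0,  0]), array([-1.20000000e+00, -1.00000000e+00, -8.00000000e-01, -6.00000000e-01,
       -4.00000000e-01, -2.00000000e-01, -2.22044605e-16,  2.00000000e-01,
        4.00000000e-01,  6.00000000e-01,  8.00000000e-01,  1.00000000e+00,
        1.20000000e+00,  1.40000000e+00,  1.60000000e+00,  1.80000000e+00,
        2.00000000e+00]))
over bed x14-85 z>25: 65 [[53. -9. 45.]
 [69. -2. 51.]
 [82.  8. 54.]]
```

carry_out:
  steps:
    - [[0.04,0,-0.01],0,1]
    - [[0.08,0.03,-0.02],0,1]
    - [[0.11,0.07,-0.02],0,1]
    - [[0.12,0.11,-0.02],0,1]
    - [[0.12,0.15,-0.02],0,1]
    - [[0.12,0.15,-0.02],0,1]

```text
time: 18.52
tool_pos: [0.5116, 0.3664, 0.3111]
ee_rot: [-3.136, -0.002, 2.482]
wrist_force: [0.0, 0.2, -0.0]
width: 0.0006
finger_force: 0.0
```

```bash
python3 - <<'E'
from h import *
for n in("scene","top"):
    s=snap(n);hsv=cv2.cvtColor(s["image"],cv2.COLOR_RGB2HSV);L=((cloud(s)-O)@Bd)*1e3
    q=L-[100,0,45];r=np.hypot(q[...,0],q[...,2])
    m=(abs(q[...,1])<16)&(r>60)&(r<120)&(hsv[...,2]<75);P=q[m]
    if len(P)>9:print(n,"handle angle",np.median(np.arctan2(P[:,0],P[:,2])),np.polyfit(P[:,2],P[:,0],1)[0])
    m=(abs(L[...,1])<8)&(L[...,0]>14)&(L[...,0]<75)&(L[...,2]>30)&(L[...,2]<80);P=L[m];print(" arm slope",np.polyfit(P[:,0],P[:,2],1))
    m=(L[...,0]>-68)&(L[...,0]<-18)&(abs(L[...,1])<26)&(L[...,2]>32)&(L[...,2]<42);P=L[m]
    if len(P)>9:print(" boss top",len(P),cv2.minAreaRect(P[:,:2].astype(np.float32)),np.median(P[:,2]),np.polyfit(P[:,0],P[:,2],1)[0])
    m=(L[...,0]>-15)&(L[...,0]<70)&(abs(L[...,1])<24)&(L[...,2]>14)&(L[...,2]<22);P=L[m]
    print(" flat",len(P),np.percentile(P,[1,50,99],axis=0).round(1).tolist())
o=robot.get_obs();print(o["time"],o["tool_pos"],o["wrist_force"])
E
```

```text
scene handle angle 0.09021059822308827 0.08075354249859641
 arm slope [-0.1010489  58.29881082]
 boss top 34 ((-44.68867874145508, -9.482213973999023), (19.250999450683594, 43.13286590576172), 82.70520782470703) 35.35605954605951 0.009523522209797882
 flat 45 [[-12.8, -21.9, 14.3], [15.4, -11.8, 17.1], [67.2, 20.1, 19.5]]
top handle angle 0.0708235233648428 0.5860319287169007
 arm slope [-4.70610081e-02  5.46606152e+01]
 boss top 126 ((-43.50114822387695, -2.0791854858398438), (41.327667236328125, 40.267433166503906), 34.541561126708984) 35.380399526168944 0.01583673842204806
 flat 168 [[-14.1, -21.2, 14.2], [14.1, -10.5, 17.7], [64.0, 20.3, 21.7]]
18.625 [0.51072253 0.36472045 0.31389109] [-1.00964028  0.08227086 -0.05920799]
```

```bash
python3 -c "
from bench import robot
print(robot.close_job())"
```

```text
the job is handed in; nothing more can be done
None
```

The blank is in the fixture, flat on the bed, boss end downhill against the stop and released before clamping. The clamp started open and now measures closed, and the job was handed in at about 18.6 s. My grip slipped off the handle past the over-centre point, so the spring closed the clamp as I eased the fingers away.

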